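# Pin the shoe stand's barrel and snug down its lock ring

### The arm

A 6-joint arm with a two-finger parallel gripper is mounted at the origin on the work surface. World frame = base frame: x ahead of the robot, y to its left, z up, the work surface at z = 0. Lengths are in m, angles in rad, forces in N, time in s.
With the tool pointing down it reaches from about 0.35 to 0.875 m from the base axis. Payload 15.5 kg.
Tool frame: the origin (TCP) lies on the centre line of the jaws, within the pads' length; the fingertips stand 8 mm ahead of it and the grasp point (between the pads) lies 11 mm behind it; z points along the fingers, y is the line along which they close (so a half turn about z gives the same grasp; the last joint's range is limited). The gripper opens to 85 mm and grips with 20 to 120 N. Pads are 22 mm wide; open, the fingers measure 114 mm over their backs; the gripper's body (76 mm by 85 mm) begins 54 mm behind the grasp point. The pads swing forward as they close: fully open they stand 13 mm farther back than shut.
Start: joints at [1.145, 0.494, 1.345, -0, 1.302, -0.096], TCP at [0.202, 0.591, 0.239] pointing down, gripper open.
Joint ranges: [-2.91, 2.91], [-0.82, 2.16], [0.22, 2.67], [-1.22, 4.37], [0.12, 2.79], [-3.08, 3.08]. Speed limits (rad/s): [1.89, 1.89, 2.57, 3.01, 3.01, 3.01].

### API

Orientations are given as a rotation vector (axis times angle).
In Python, from workcell import manip, cams gives the robot as it stands. The module is installed in compiled form; this text tells all that it offers.
- The arm moves only by the tool jog_arm, never from a script. Its argument "plan" is one flat list of numbers, 4 for each row, row after row: the shift along the tool's x, y, z in mm, then the turn about the tool's z in rad. In form: [tx, ty, tz, spin, tx, ty, tz, spin, ...]. A call has 1 to 5 rows; each row shifts and turns the commanded pose from where the row before left it, along the tool's axes as they then stand; what a row does not reach is not made up. A row lasts 1/8 s, in which the tool goes at most 62.5 mm and 10.7 degrees, less where a joint would pass 70% of its speed; a pose out of reach is approached as far as the arm can. A call is refused whole if a number of a shift passes 62.5 or a number of a turn 0.188, either way. A call with a gripper value outside its range is refused whole. "claw" is the closure, from -1 (fully open) to 1 (shut), set as the call begins (left out, the last holds). The fingers move at their own pace and stop on an object; "grip_force" is the grip in N (left out, the last holds). Time passes only in rows, so rows that do not move let the fingers close. It gives the time, the measured TCP pose, the force, the opening and the grip force at its end, in the units of the state.
- manip.observe(): the state, without advancing time (a new reading comes with each control period).
- cams.get_image(name): name is "scene" or "top" or "wrist"; returns a dict with "color" (420x560x3 uint8, blue, green, red), "fov_y" (degrees; the focal length in pixels is half the picture's height over the tangent of half this angle, whatever the lens; pixels are square), "cx", "cy" (the principal point, pixels), "cam_to_world" (4x4, takes a point from camera to world coordinates). Camera axes: x right, y up, looking along -z (the intrinsics and any distortion apply to the point x, -y, -z); pixel columns grow to the right and rows downward; lengths in m; the calibration is good to about 2 mm. A picture is of the moment at which its call begins. There is no depth.
- manip.job_done(): hands the job in; it is judged then, once.
The state is a dict: "t": time; "joints": joint angles; "dq": joint speeds; "effort": joint torques, N m; "eef_pos": TCP position; "eef_rot": TCP orientation; "force": force on the tool from outside, world axes, zero at the start; "moment": the same for the moment, N m; "finger_gap": finger opening in m; "finger_force": force on a finger pad.
Only numpy, scipy, OpenCV 4.12 (cv2) and the standard library are available. Lean on these libraries where they do the work, as an engineer would, in place of code of your own. Each camera call takes 0.05 s, during which the arm holds its last target. There are 200 camera calls.

### The job

Lock the white shoe stand on the sill so it can't swivel: first take the orange-headed stop pin from its wooden block and put it through the notch in the barrel's arm, fully home in the hole in the base, so that the barrel is held still. Then, with the pin holding the barrel, turn the knurled lock ring clockwise (from above) down against the neck until it is snug, a little over half a newton-metre and well short of 1 N m, without forcing it or letting the barrel swing round. Leave the pin in, let go of everything, and leave the other things on the sill alone.

Things in the scene. Friction and masses are not known exactly. Their poses are not given: they have to be found in the camera images.
- hole (a point): Round pin hole in the shoe stand's base, 11.5 mm wide, 1.5 mm chamfer, 22 mm deep, mouth 30 mm above the sill. Origin at the centre of the mouth, z up, x towards the barrel's axis, exactly 85 mm away. Base plate: white hard silicone, fixed, 160 x 100 mm, 30 mm thick, from 30 mm behind the hole to 130 mm ahead of it along x.
- stand: The stand's fixed base with a white neck (the housing) on it, 44 mm across, its top face 60 mm above the sill. Origin on the barrel's upright axis at sill height, x and z as for hole; the hole is at x = -85 mm, y = 0.
- barrel: Upright aluminium tube 33 mm across, swivelling in the neck, with a white dome, top 101 mm above the sill. Origin on its axis at sill height, z up. A flat arm (30 mm wide, 36 to 44 mm above the sill) runs out along its -x to a U notch 13 mm wide, centred over the pin hole at the start. It swivels at 0.03 N m, the ring turns on it at 0.12 N m, so an unpinned barrel goes round with the ring.
- ring_c (a point): Centre (on the axis, half-way up) of the dark knurled lock ring on the barrel, 52 mm across, 22 mm tall. Clockwise from above it screws down, 5 mm a turn, 0.95 to 2.25 rad from the start until it sits on the neck (centre 71 mm above the sill). Runs at 0.12 N m or less; its knurled sleeve is rubber-cushioned, so once down torque climbs 3 N m per rad. Snug: 0.5 to 0.8 N m; over 1 is too much. Grip across any diameter.
- pin_grip (a point): Centre of the orange square head (16 x 16 x 28 mm, sides along x and y, z up) of the loose stop pin, 50 g. Below the head a round steel shank 10 mm across, 45 mm long, foot tapered over 4 mm; its end is 59 mm below this point. Starts upright, 65 mm above the sill, in a 13 mm hole of a fixed wooden block 60 x 60 x 30 mm. Fully home in the stand this point is 67 mm above the sill, the head clear of the arm.
- jar_c (a point): Bystander: clear glass jar with red twist cap, 66 mm across, 105 mm tall; point on its axis 50 mm up. Leave alone.
- brush_c (a point): Bystander: suede brush, dark wooden back 50 x 150 mm (long side along y), brass-coloured bristles down, 36 mm tall; its centre. Leave alone.
- guard_c (a point): Bystander: blue plastic heel guard 60 x 50 x 39 mm; point 18 mm up. Leave alone.
- tin_c (a point): Bystander: flat polish tin, red lid, 76 mm across, 24 mm tall; its centre. Leave alone.
There are look-alikes about, which are no part of the job. Of the things like the stand, leave any that is purple; of the rest the smaller one is meant.

How it is judged:
On the way, in this order (a step that is already met when the one before it is completed fails the run):
1. the stop pin is through the notch and home in the stand's hole, with the barrel still pointing straight (horizontal distance between pin_grip and hole below 0.01 m and z of pin_grip in the frame of stand below 0.071 m and angle between pin_grip's own z axis and vertical below 0.2 rad and angle between the x axis of barrel and the x axis of stand, either way round below 0.08 rad), for 0.2 s.
2. with the pin home, the ring is down on the neck and tightened so that the barrel's arm bears on the pin with more than 4.5 N (about 0.4 N m on the ring) (all of step 1 and z of ring_c in the frame of stand below 0.0712 m and contact force between pin and barrel above 4.5 N), for 0.15 s.
At the end, for the whole second after the job is handed in: The pin is upright (within 0.2 rad) and home in the hole (head centre within 10 mm of its axis and under 71 mm above the sill), the ring down on the neck (centre under 71.2 mm above the sill), the barrel within 0.08 rad of straight and at rest, all released (all of step 1 and z of ring_c in the frame of stand below 0.0712 m and linear speed of barrel below 0.02 m/s); the robot touches nothing.
It fails at once if the barrel swings more than 0.12 rad away from straight (angle between the x axis of barrel and the x axis of stand, either way round above 0.12 rad).
It fails at once if the arm bears on the pin with more than 12 N (ring forced, over about 1 N m) (contact force between pin and barrel above 12 N).
It fails at once if the jar, brush, heel guard or tin is moved more than 20 mm (distance of any of jar_c, brush_c, guard_c, tin_c from where it was at the start of the episode above 0.02 m).
It also fails if it takes over 72 s, if anything falls off the work surface, if the arm or the gripper's body presses on something with over 40 N, if the wrist force passes 120 N, or if a joint passes its speed limit or range.

## Working session

There is one attempt and no reset: what is moved stays moved. The work goes in short steps, Python scripts to look and compute and a tool call to move; the robot and the scene stay as the last step left them, time stands still between calls to the robot, and variables do not carry over. Pictures are saved under pics/ and viewed, at most 12 in all, crops included, and the job is handed in when it is done.

Besides the shell and the picture viewer there is one more tool, called after ">>>" as name(argument=value, ...) on one line, values as JSON. jog_arm: Moves the arm, as the interface text tells. Its arguments: {"type":"object","properties":{"plan":{"type":"array","items":{"type":"number"}},"claw":{"type":"number"},"grip_force":{"type":"number"}},"required":["plan"]}

```bash
mkdir -p pics; cat > h.py <<'E'
import numpy as np, cv2
from workcell import manip, cams
def grab(n):
    d=cams.get_image(n); np.save(f'pics/{n}.npy',d,allow_pickle=True); return d
def load(n): return np.load(f'pics/{n}.npy',allow_pickle=True).item()
def foc(d): return d['color'].shape[0]/2/np.tan(np.radians(d['fov_y'])/2)
def ray(d,u,v):
    f=foc(d); T=np.array(d['cam_to_world'])
    r=T[:3,:3]@np.array([(u-d['cx'])/f,-(v-d['cy'])/f,-1]); return T[:3,3],r
def onz(d,u,v,z):
    o,r=ray(d,u,v); return o+r*(z-o[2])/r[2]
def proj(d,p):
    T=np.array(d['cam_to_world']); q=T[:3,:3].T@(np.array(p)-T[:3,3]); f=foc(d)
    return np.array([d['cx']+f*q[0]/-q[2], d['cy']-f*q[1]/-q[2]])
def tri(d1,p1,d2,p2):
    (o1,r1),(o2,r2)=ray(d1,*p1),ray(d2,*p2)
    s=np.linalg.lstsq(np.c_[r1,-r2],o2-o1,rcond=None)[0]
    a,b=o1+s[0]*r1,o2+s[1]*r2; return (a+b)/2,np.linalg.norm(a-b)
E
python3 - <<'E'
from h import *
for n in('top','scene'):
    d=grab(n); cv2.imwrite(f'pics/{n}1.png',d['color']); print(n,{k:(np.round(v,3).tolist() if k=='cam_to_world' else v) for k,v in d.items() if k!='color'})
print(manip.observe())
E
```

```text
top {'fov_y': 52.385512428605345, 'cx': 279.9108117806849, 'cy': 201.84506335960478, 'cam_to_world': [[-0.013, 0.983, -0.183, 0.351], [-1.0, -0.009, 0.024, 0.015], [0.022, 0.183, 0.983, 1.102], [0.0, 0.0, 0.0, 1.0]]}
scene {'fov_y': 49.13819751340578, 'cx': 282.31093563527645, 'cy': 213.42278199181246, 'cam_to_world': [[-0.303, -0.657, 0.691, 1.291], [0.953, -0.196, 0.231, 0.245], [-0.016, 0.728, 0.685, 0.831], [0.0, 0.0, 0.0, 1.0]]}
{'t': 0.1, 'joints': array([ 1.14552137e+00,  4.94108434e-01,  1.34603589e+00, -8.86330581e-06,
        1.30248135e+00, -9.54755455e-02]), 'dq': array([-0.00075321, -0.00046843, -0.00060597, -0.00111023,  0.00044369,
        0.00024771]), 'effort': array([ 1.53660574e-03, -8.83574295e+01, -3.84556925e+01, -5.84501186e-05,
        5.00161652e-03,  4.35795562e-05]), 'eef_pos': array([0.20227264, 0.5910554 , 0.23877899]), 'eef_rot': array([-5.15657103e-01, -3.09872242e+00,  1.57129802e-03]), 'force': array([-0.22333987,  0.02110064, -0.30525092]), 'moment': array([0.01627685, 0.07845463, 0.00650726]), 'finger_force': 0.0, 'finger_gap': 0.08559243496700988}
```

View pics/top1.png

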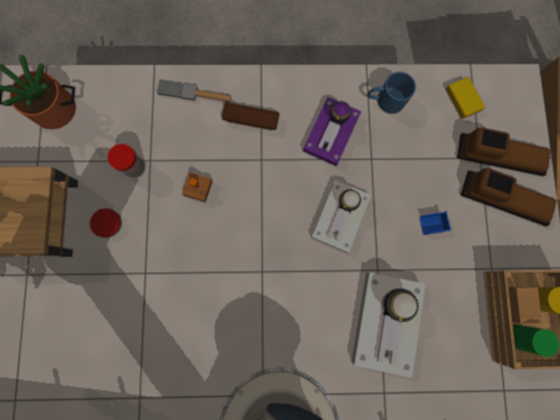

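View pics/scene1.png

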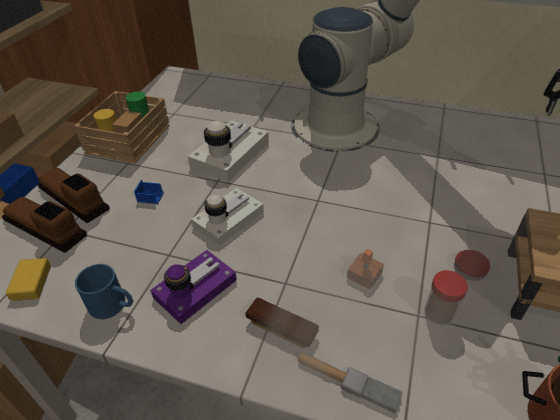

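The top view shows three stands: purple at (333,130), small white at (342,215) and large white at (390,325). The pin's orange head is at (194,182) on its wooden block. Purple is excluded and the smaller white one is meant, so I choose (342,215). Next I check it in one close crop.

```bash
python3 - <<'E'
from h import *
d=load('top'); s=load('scene')
c=d['color']; a=cv2.resize(c[170:260,300:385],None,fx=4.5,fy=4.5,interpolation=2); b=cv2.resize(c[160:215,170:222],None,fx=7.3,fy=7.3,interpolation=2)
H=max(a.shape[0],b.shape[0]); pad=lambda i:cv2.copyMakeBorder(i,0,H-i.shape[0],0,0,0)
cv2.imwrite('pics/crop1.png',np.hstack([pad(a),pad(b)]))
hsv=cv2.cvtColor(c,cv2.COLOR_BGR2HSV)
# coarse: quantities
for n,p,z in(('dome',(350,199),.095),('basecentre',(341,216),.03),('head',(194,182),.08),('block',(197,187),.03)): print(n,onz(d,*p,z).round(3))
for n,p,z in(('dome',(216,203),.095),('head',(367,256),.08)): print('scene',n,onz(s,*p,z).round(3))
# white plates
for n,(x0,y0,x1,y1) in {'small':(305,170,380,258),'big':(350,268,432,385)}.items():
    g=hsv[y0:y1,x0:x1]; m=((g[...,2]>np.median(g[...,2])+12)&(g[...,1]<60)).astype(np.uint8)
    k=max(cv2.findContours(m,0,1)[0],key=cv2.contourArea)
    pts=np.array([onz(d,*(q[0]+[x0,y0]),.03)[:2] for q in k],np.float32)
    print(n,cv2.minAreaRect(pts), 'medV',np.median(g[...,2]))
E
```

```text
dome [ 0.544 -0.178  0.095]
basecentre [ 0.512 -0.166  0.03 ]
head [0.592 0.2   0.08 ]
block [0.591 0.202 0.03 ]
scene dome [ 0.56  -0.167  0.095]
scene head [0.61  0.208 0.08 ]Traceback (most recent call last):
  File "<stdin>", line 13, in <module>
ValueError: max() iterable argument is empty
```

View pics/crop1.png

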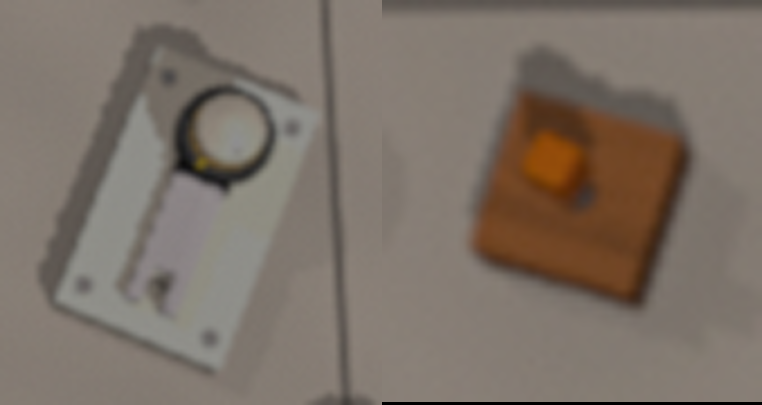

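The crop confirms the white stand: dark ring and dome at about crop (228,135), the arm running down-left to the notch at (160,290). The orange pin head is at crop (555,162) on the block. Next I work out plate geometry, safe path and wrist camera mounting.

```bash
python3 - <<'E'
from h import *
from scipy.spatial.transform import Rotation as R
d=load('top'); s=load('scene')
P=np.array([onz(d,300+u/4.5,170+v/4.5,.03)[:2] for u,v in((152,45),(320,110),(218,373),(52,300))])
e=np.diff(np.r_[P,P[:1]],axis=0); print('corners',P.round(3).tolist(),'sides',np.linalg.norm(e,axis=1).round(3))
x=(P[0]+P[1]-P[2]-P[3]); x/=np.linalg.norm(x); c=P.mean(0); print('yaw',np.arctan2(x[1],x[0]),'axis',c+x*.035,'hole',c-x*.05)
for p in((66,255),(66,170)): 
  for z in(.05,.15): print('stool',p,z,onz(d,*p,z).round(3))
print('stool scene',onz(s,515,250,.15).round(3),onz(s,525,210,.15).round(3))
w=grab('wrist'); o=manip.observe(); T=np.eye(4); T[:3,:3]=R.from_rotvec(o['eef_rot']).as_matrix(); T[:3,3]=o['eef_pos']
print('cam in tool\n',(np.linalg.inv(T)@w['cam_to_world']).round(3),w['fov_y'],w['cx'],w['cy']); print('tool R\n',T.round(3))
E
```

```text
corners [[0.607, -0.151], [0.568, -0.246], [0.419, -0.181], [0.46, -0.089]] sides [0.103 0.163 0.101 0.159]
yaw -0.40446000445228053 axis [ 0.54552928 -0.18022695] hole [ 0.4673875  -0.14677754]
stool (66, 255) 0.05 [0.42  0.511 0.05 ]
stool (66, 255) 0.15 [0.413 0.463 0.15 ]
stool (66, 170) 0.05 [0.633 0.527 0.05 ]
stool (66, 170) 0.15 [0.606 0.479 0.15 ]
stool scene [0.573 0.487 0.15 ] [0.445 0.512 0.15 ]
cam in tool
 [[ 0.     0.948  0.317  0.082]
 [ 1.     0.    -0.    -0.001]
 [-0.     0.317 -0.948 -0.134]
 [ 0.     0.     0.     1.   ]] 70.33082646247763 272.6593011241689 205.42931499592797
tool R
 [[-0.946  0.324 -0.     0.202]
 [ 0.324  0.946 -0.001  0.591]
 [ 0.    -0.001 -1.     0.239]
 [ 0.     0.     0.     1.   ]]
```

>>> jog_arm(plan=[-42, -26, 0, 0, -42, -26, 0, 0, -42, -26, 0, 0, -42, -26, 0, 0, -42, -26, 0, 0], claw=-1)

```text
t: 0.78
eef_pos: [0.3598, 0.399, 0.2392]
eef_rot: [-0.515, -3.099, 0.0]
force: [1.2, 0.4, -0.3]
finger_gap: 0.0859
finger_force: 0.0
```

>>> jog_arm(plan=[-55, -20, 0, 0, -55, -20, 0, 0, -55, -20, 0, 0, -55, -20, 0, 0, 0, 0, 0, 0])

```text
t: 1.4
eef_pos: [0.5439, 0.2507, 0.2388]
eef_rot: [0.522, 3.097, -0.001]
force: [0.6, 0.7, -0.2]
finger_gap: 0.0854
finger_force: 0.0
```

```bash
python3 - <<'E'
from h import *
w=grab('wrist'); cv2.imwrite('pics/w1.png',w['color']); print(manip.observe()['eef_pos'])
E
```

```text
[0.54215967 0.25208543 0.23878015]
```

View pics/w1.png

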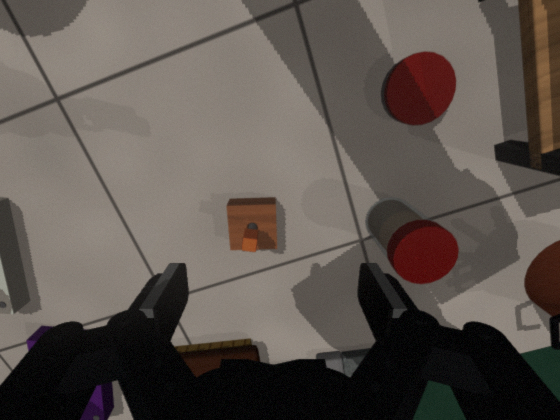

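The wrist view shows the block at (252,222), nearly square to the tool. The pin head is at (250,242), with the red jar at right (420,250).

```bash
python3 - <<'E'
from h import *
from scipy.spatial.transform import Rotation as R
w=load('wrist'); c=w['color']; hsv=cv2.cvtColor(c,cv2.COLOR_BGR2HSV)
for p in((250,244),(250,236),(240,215),(265,240),(252,228),(250,249)): print(p,hsv[p[1],p[0]])
cv2.imwrite('pics/w1c.png',cv2.resize(c[190:260,220:285],None,fx=8,fy=8,interpolation=2))
o=manip.observe(); Rm=R.from_rotvec(o['eef_rot']).as_matrix()
for n,p,z in(('headtop',(249.5,244),.079),('block',(252,222),.03)):
    q=onz(w,*p,z); print(n,q.round(4),'tool off',(Rm.T@(q-o['eef_pos'])*1000).round(1))
E
```

```text
(250, 244) [ 11 187 147]
(250, 236) [  9 162  88]
(240, 215) [ 11 153 107]
(265, 240) [  9 138  83]
(252, 228) [ 7 55 60]
(250, 249) [ 11 186 145]
headtop [0.5931 0.2065 0.079 ] tool off [-63.1 -26.5 159.8]
block [0.5871 0.2081 0.03  ] tool off [-56.9 -26.8 208.8]
```

View pics/w1c.png

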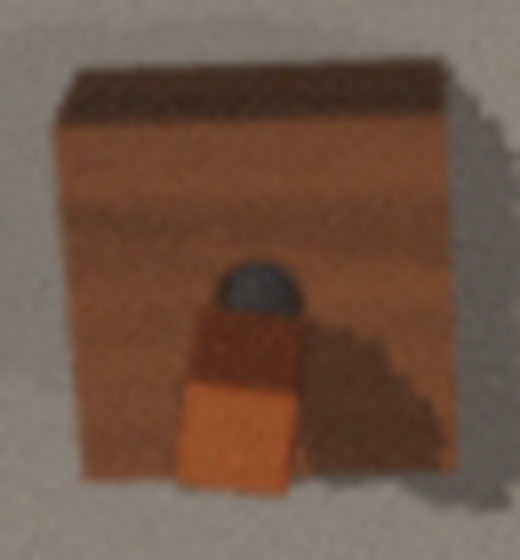

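```bash
cat >> h.py <<'E'
from scipy.spatial.transform import Rotation as R
def tool():
    o=manip.observe(); T=np.eye(4); T[:3,:3]=R.from_rotvec(o['eef_rot']).as_matrix(); T[:3,3]=o['eef_pos']; return o,T
def intool(T,p): return ((np.linalg.inv(T)@np.r_[p,1])[:3]*1000).round(1)
E
python3 - <<'E'
from h import *
w=load('wrist'); o,T=tool()
for n,cs,z in(('head',((190,383),(299,388),(288,495),(175,488)),.079),('block',((58,125),(440,113),(455,470),(82,478)),.03)):
    P=np.array([intool(T,onz(w,220+u/8,190+v/8,z))[:2] for u,v in cs]); e=np.diff(np.r_[P,P[:1]],axis=0)
    print(n,'c',P.mean(0),'sides',np.linalg.norm(e,axis=1).round(1),'angs deg',np.degrees(np.arctan2(e[:,1],e[:,0])).round(1), 'world',onz(w,220+np.mean([c[0] for c in cs])/8,190+np.mean([c[1] for c in cs])/8,z).round(4))
print(o['joints'].round(3))
E
```

```text
head c [-64.175 -26.225] sides [14.7 16.2 15.4 16. ] angs deg [  93.1 -173.6  -85.9    9. ] world [0.5941 0.2064 0.079 ]
block c [-64.475 -26.55 ] sides [58.  60.1 59.6 59.5] angs deg [ 88.2 177.6 -91.2  -0.9] world [0.5936 0.2062 0.03  ]
[ 0.335  0.456  1.415  0.     1.271 -0.903]
```

The block centre and the pin head coincide and the sizes fit, so I move in.

>>> jog_arm(plan=[-32, -13, 30, 0, -32, -13, 30, 0, 0, 0, 0, 0.07, 0, 0, 30, 0, 0, 0, 0, 0], claw=-1)

```text
t: 2.08
eef_pos: [0.5913, 0.2086, 0.1476]
eef_rot: [-0.621, -3.076, 0.003]
force: [-1.0, -0.4, 0.4]
finger_gap: 0.0858
finger_force: 0.0
```

```bash
python3 - <<'E'
from h import *
w=grab('wrist'); o,T=tool(); print(o['eef_pos'].round(4),o['joints'].round(3))
c=w['color']; hsv=cv2.cvtColor(c,cv2.COLOR_BGR2HSV)
m=((hsv[...,0]<16)&(hsv[...,1]>170)&(hsv[...,2]>125)).astype(np.uint8)
for k in cv2.findContours(m,0,1)[0]:
    if cv2.contourArea(k)>60:
        r=cv2.minAreaRect(k); print(cv2.contourArea(k),np.round(r[0],1),np.round(r[1],1),round(r[2],1),intool(T,onz(w,*r[0],.079)),'pred px',proj(w,(T@[0,0,T[2,3]-.079,1])[:3]).round(1))
E
```

```text
[0.5922 0.2088 0.149 ] [ 0.244  0.592  1.437  0.     1.115 -0.928]
312.5 [270.5 229. ] [18. 19.] 90.0 [-3.5 -2.7 70. ] pred px [274.1 224.6]
```

>>> jog_arm(plan=[-3, -2.5, 30, 0, 0, 0, 30, 0, 0, 0, 31, 0, 0, 0, 0, 0])

```text
t: 2.62
eef_pos: [0.5941, 0.2049, 0.0577]
eef_rot: [-0.622, -3.077, 0.002]
force: [0.1, 0.5, 0.5]
finger_gap: 0.0859
finger_force: 0.0
```

>>> jog_arm(plan=[0, 0, 0, 0, 0, 0, 0, 0, 0, 0, 0, 0, 0, 0, 0, 0, 0, 0, 0, 0], claw=1, grip_force=50)

```text
t: 3.25
eef_pos: [0.5954, 0.2045, 0.0588]
eef_rot: [0.624, 3.078, 0.0]
force: [-0.3, -1.3, 5.9]
finger_gap: 0.0153
finger_force: 49.9
```

>>> jog_arm(plan=[0, 0, 0, 0, 0, 0, 0, 0, 0, 0, 0, 0, 0, 0, 0, 0, 0, 0, 0, 0])

```text
t: 3.88
eef_pos: [0.5954, 0.2045, 0.0588]
eef_rot: [0.624, 3.078, 0.0]
force: [-1.4, -1.1, 6.8]
finger_gap: 0.0149
finger_force: 49.9
```

>>> jog_arm(plan=[0, 0, -20, 0, 0, 0, -40, 0, 0, 0, -41, 0, 0, 0, -40, 0, 0, 0, 0, 0])

```text
t: 4.5
eef_pos: [0.5966, 0.205, 0.2025]
eef_rot: [0.623, 3.074, 0.004]
force: [0.9, 0.3, -1.0]
finger_gap: 0.0152
finger_force: 49.1
```

>>> jog_arm(plan=[-7, -53, 0, 0, -7, -53, 0, 0, -7, -53, 0, 0, -7, -53, 0, 0, -7, -53, 0, 0])

```text
t: 5.12
eef_pos: [0.5231, -0.0546, 0.1985]
eef_rot: [-0.623, -3.078, 0.0]
force: [0.8, 0.5, -0.1]
finger_gap: 0.0152
finger_force: 49.1
```

>>> jog_arm(plan=[-7, -53, 0, 0, -7, -53, 0, 0, 0, 0, 0, 0, 0, 0, 0, 0])

```text
t: 5.62
eef_pos: [0.4955, -0.156, 0.1986]
eef_rot: [-0.625, -3.078, -0.001]
force: [-0.3, -0.2, -0.6]
finger_gap: 0.0152
finger_force: 49.2
```

```bash
python3 - <<'E'
from h import *
w=grab('wrist'); cv2.imwrite('pics/w2.png',w['color']); o,T=tool(); print(o['eef_pos'].round(4),o['joints'].round(3),o['force'].round(1))
for z in(7,-20,-7,52):print(z,proj(w,(T@[0,0,z/1000,1])[:3]).round(1))
E
```

```text
[ 0.4957 -0.1555  0.1988] [-0.419  0.394  1.654  0.     1.094 -1.59 ] [ 0.2  0.4 -0.1]
7 [274.6 266.6]
-20 [275.  297.2]
-7 [274.8 281.1]
52 [274.2 232.7]
```

View pics/w2.png

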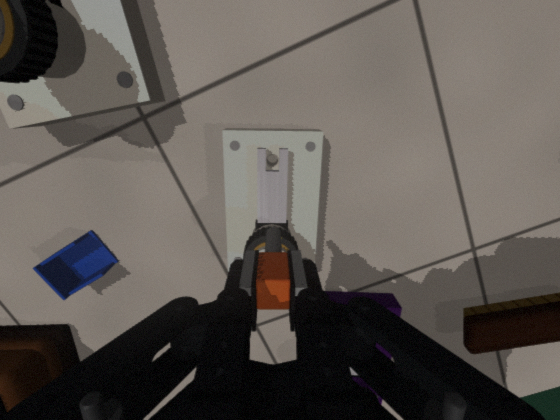

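The view shows the stand upright in the image: plate edges at columns 223 and 322, rear edge at row 130, hole in the notch near (272,159). The pin foot is at (273,232), close to where it was predicted.

```bash
python3 - <<'E'
from h import *
w=load('wrist'); o,T=tool(); c=w['color']
cv2.imwrite('pics/w2c.png',cv2.resize(c[120:250,215:330],None,fx=4.6,fy=4.6,interpolation=2))
g=cv2.cvtColor(c,cv2.COLOR_BGR2GRAY).astype(float)
for r in(140,160,180,200):
    dx=np.diff(cv2.GaussianBlur(g,(1,5),0)[r]); l=215+np.argmax(dx[215:235]); rr=310+np.argmin(dx[310:332])
    print(r,l+.5,rr+.5,'tool',intool(T,onz(w,l+.5,r,.03)),intool(T,onz(w,rr+.5,r,.03)))
for col in(230,250,300,315):
    dy=np.diff(g[115:150,col]); t=115+np.argmax(dy)+.5; print(col,t,intool(T,onz(w,col,t,.03)))
print(g[150:170,262:284].astype(int))
E
```

```text
140 222.5 322.5 tool [ 49.5 -51.1 168.8] [ 49.4  48.8 168.8]
160 222.5 320.5 tool [ 29.4 -52.2 168.8] [ 29.3  47.8 168.8]
180 223.5 319.5 tool [  8.5 -52.2 168.8] [  8.4  47.8 168.8]
200 224.5 318.5 tool [-13.3 -52.3 168.8] [-13.5  47.8 168.8]
230 129.5 [ 59.7 -43.1 168.8]
250 129.5 [ 59.6 -23.3 168.8]
300 130.5 [ 58.6  26.1 168.8]
315 130.5 [ 58.6  40.9 168.8]
[[133 133 130 122 108 106 106 130 133 141 142 145 144 147 143 144 142 127
  128 129 129 130]
 [134 134 134 121 110 105 100 104 105 131 140 145 145 146 141 147 141 125
  130 133 134 132]
 [138 132 132 125 111 110 102 100  99 107 133 144 143 142 144 146 144 125
  127 131 135 133]
 [135 133 129 120 109 107 102  99  99 100 131 138 139 141 144 145 142 128
  130 129 135 131]
 [132 135 134 126 112 100  96  92  88  85  92 104 112 129 137 144 142 131
  131 132 132 134]
 [133 138 132 126 112  98  93  87  89  95  96  96 104 109 119 133 142 129
  132 130 132 136]
 [134 133 136 125 109  91  92  96  99  98 101  96  97 102 104 122 140 130
  130 133 132 134]
 [137 132 132 125 100  90  95 101  99  99  98  97  95 101 102 114 126 131
  131 137 1
[... 424 characters left out ...]
6  83  81  73  70  98 125 126
  133 132 133 137]
 [135 135 134 123 100  77  63  64  65  67  65  69  65  67  80 115 127 130
  133 134 134 134]
 [136 137 133 125 106  83  74  68  65  62  66  65  69  83 109 133 133 130
  131 134 134 132]
 [136 132 135 125 108  89  84  75  69  70  66  74  97 117 135 138 133 131
  132 131 135 136]
 [136 138 134 121 107 100  89  85  83  80  87  95 127 137 142 141 135 130
  132 136 134 135]
 [135 136 132 120 102 102  98  97  88  91 124 132 140 142 145 142 135 134
  134 133 135 137]
 [137 135 132 117 103 100 100 100  95 105 130 141 144 142 143 143 135 135
  135 135 135 136]
 [136 138 135 118  99  96  94  95  95  98 111 130 138 134 134 134 129 134
  135 130 136 135]]
```

View pics/w2c.png

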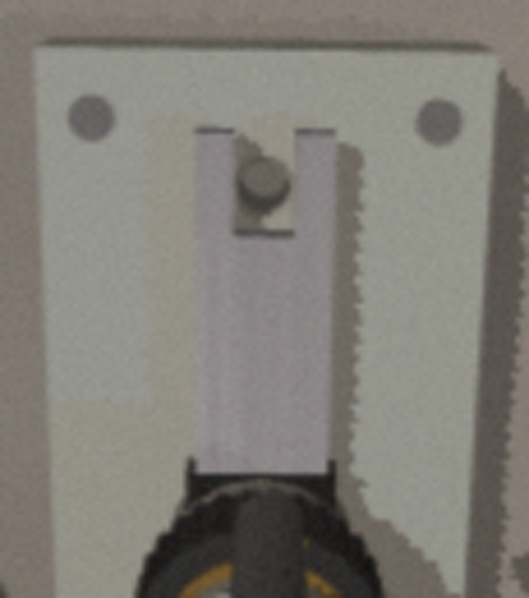

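The plate (100 mm wide, rear edge 30 mm behind) and the hole pixel agree: the hole is at tool (29.3, −2.2).

>>> jog_arm(plan=[29, -2, 0, 0, 0, 0, 30, 0, 0, 0, 30, 0, 0, 0, 24, 0, 0, 0, 0, 0])

```text
t: 6.3
eef_pos: [0.4677, -0.1453, 0.114]
eef_rot: [-0.621, -3.076, -0.001]
force: [0.3, -0.0, -0.0]
finger_gap: 0.0151
finger_force: 49.1
```

```bash
python3 - <<'E'
from h import *
w=grab('wrist'); o,T=tool(); print(o['eef_pos'].round(4),o['force'].round(1)); c=w['color']
cv2.imwrite('pics/w3.png',cv2.resize(c[130:300,180:370],None,fx=4,fy=3.5,interpolation=2))
print('foot',proj(w,(T@[0,0,.0528,1])[:3]),'mouth',proj(w,(T@[0,0,T[2,3]-.03,1])[:3]))
E
```

```text
[ 0.4683 -0.1458  0.1151] [-0.1 -0.3  0.5]
foot [273.13438426 233.85559214] mouth [273.05520551 217.11681407]
```

View pics/w3.png

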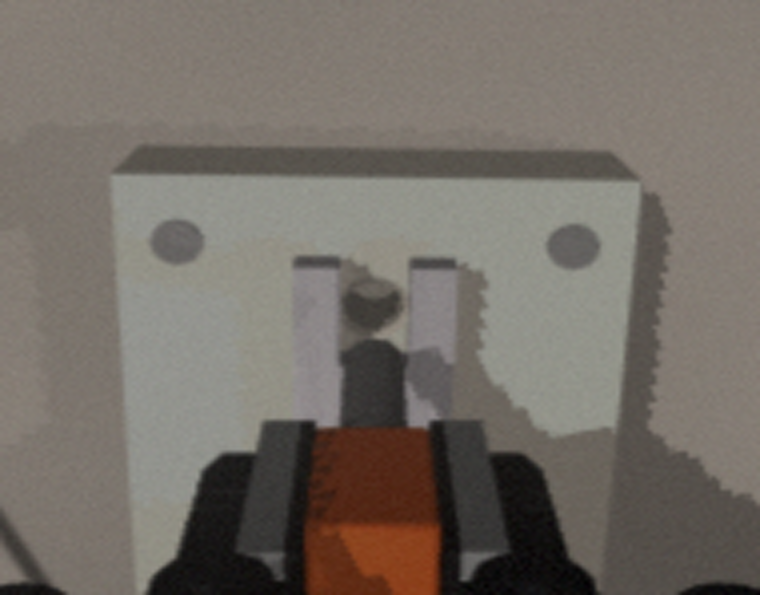

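The pin foot (373,350) lines up with the notch and the hole at (372,307) in the crop, which matches the prediction. I lower it with force checks.

>>> jog_arm(plan=[0, 0, 10, 0, 0, 0, 10, 0, 0, 0, 6, 0, 0, 0, 5, 0, 0, 0, 0, 0])

```text
t: 6.98
eef_pos: [0.4682, -0.1468, 0.084]
eef_rot: [-0.624, -3.079, -0.0]
force: [0.0, -0.3, 0.1]
finger_gap: 0.015
finger_force: 49.1
```

>>> jog_arm(plan=[0, 0, 3, 0, 0, 0, 3, 0, 0, 0, 3, 0, 0, 0, 0, 0])

```text
t: 7.48
eef_pos: [0.4686, -0.1467, 0.0751]
eef_rot: [0.624, 3.079, 0.0]
force: [3.4, 3.0, -2.6]
finger_gap: 0.015
finger_force: 48.9
```

>>> jog_arm(plan=[-0.3, 0.5, 3, 0, 0, 0, 3, 0, 0, 0, 3, 0, 0, 0, 0, 0])

```text
t: 7.98
eef_pos: [0.4687, -0.1464, 0.066]
eef_rot: [-0.624, -3.079, -0.0]
force: [0.3, 0.1, -1.3]
finger_gap: 0.0151
finger_force: 49.2
```

>>> jog_arm(plan=[0, 0, 3, 0, 0, 0, 2, 0, 0, 0, 0.7, 0, 0, 0, 0, 0])

```text
t: 8.48
eef_pos: [0.4689, -0.1465, 0.0608]
eef_rot: [0.624, 3.079, -0.0]
force: [-1.3, 0.7, 7.5]
finger_gap: 0.0152
finger_force: 50.4
```

The pin is seated: the bottom is felt at the expected height. I release it and rise.

>>> jog_arm(plan=[0, 0, 0, 0, 0, 0, 0, 0, 0, 0, 0, 0, 0, 0, 0, 0], claw=-1)

```text
t: 8.98
eef_pos: [0.4688, -0.1464, 0.0605]
eef_rot: [-0.624, -3.079, 0.0]
force: [1.0, -0.3, 0.7]
finger_gap: 0.0845
finger_force: 0.0
```

>>> jog_arm(plan=[0, 0, -20, 0, 0, 0, -40, 0, 0, 0, -40, 0, 0, 0, -40, 0, 0, 0, 0, 0])

```text
t: 9.6
eef_pos: [0.4702, -0.147, 0.2031]
eef_rot: [0.623, 3.074, -0.002]
force: [0.3, -0.6, -0.4]
finger_gap: 0.0854
finger_force: 0.0
```

>>> jog_arm(plan=[-45, 0, 0, 0, 0, 0, 0, 0])

```text
t: 9.85
eef_pos: [0.5122, -0.1649, 0.1998]
eef_rot: [0.624, 3.078, -0.0]
force: [-0.4, 1.1, 0.1]
finger_gap: 0.0852
finger_force: 0.0
```

```bash
python3 - <<'E'
from h import *
w=grab('wrist'); o,T=tool(); print(o['eef_pos'].round(4),o['joints'].round(3),o['force'].round(1),o['moment'].round(3)); c=w['color']
cv2.imwrite('pics/w4.png',c)
E
```

```text
[ 0.5106 -0.1641  0.1995] [-0.422  0.415  1.614 -0.     1.113 -1.593] [ 0.3 -0.1  0.2] [ 0.022  0.035 -0.004]
```

View pics/w4.png

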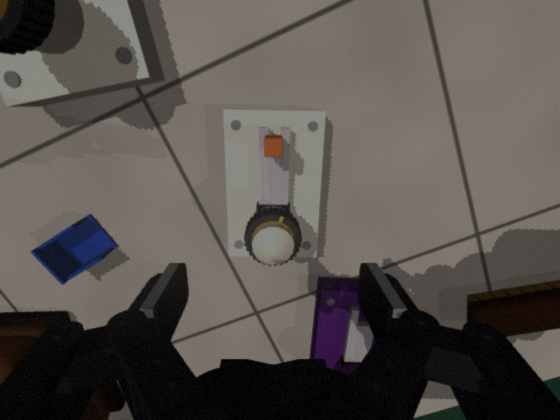

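The pin is home at (273,147) and the ring with its dome is at (272,240), with the fingers clear. I cross-check the barrel axis.

```bash
python3 - <<'E'
from h import *
w=load('wrist'); o,T=tool(); c=w['color']; g=cv2.cvtColor(c,cv2.COLOR_BGR2GRAY); hsv=cv2.cvtColor(c,cv2.COLOR_BGR2HSV)
A=np.array([.5468,-.1803,.082]); print('axis tool',intool(T,A),'px',proj(w,A),'dome px',proj(w,A+[0,0,.012]), 'pin head tool',)
m=np.zeros_like(g); m[200:270,240:306]=(g[200:270,240:306]<75); m=cv2.morphologyEx(m,cv2.MORPH_OPEN,np.ones((3,3)))
k=max(cv2.findContours(m,0,1)[0],key=cv2.contourArea); x,y,ww,hh=cv2.boundingRect(k); ce=cv2.minEnclosingCircle(k); print('ring bbox',x,y,ww,hh,ce, 'ring c tool',intool(T,onz(w,*ce[0],.076)))
for r in range(228,256,4):
    i=np.where(m[r]>0)[0]; print(r,i.min(),i.max(),end='; ')
m2=np.zeros_like(g); m2[225:275,245:300]=g[225:275,245:300]>130
k=max(cv2.findContours(m2,0,1)[0],key=cv2.contourArea); ce=cv2.minEnclosingCircle(k); print('dome',ce,intool(T,onz(w,*ce[0],.09)))
m3=((hsv[...,0]<16)&(hsv[...,1]>170)&(hsv[...,2]>110)).astype(np.uint8); m3[:130]=0;m3[170:]=0;m3[:,:255]=0;m3[:,290:]=0
M=cv2.moments(m3); print('pin head',intool(T,onz(w,M['m10']/M['m00'],M['m01']/M['m00'],.081)))
E
```

```text
axis tool [-39.7  -0.8 117.4] px [272.41666765 241.35571179] dome px [272.41036952 247.17720382] pin head tool
ring bbox 244 205 58 55 ((273.3073425292969, 232.7730255126953), 32.20677185058594) ring c tool [-33.7   0.  123.4]
228 246 299; 232 245 300; 236 245 301; 240 245 301; 244 245 305; 248 247 298; 252 249 297; dome ((268.0, 241.0), 16.643415451049805) [-35.6  -4.8 109.4]
pin head [ 47.3  -0.3 118.5]
```

>>> jog_arm(plan=[-39.5, -0.6, 0, 0, 0, 0, 30, 0, 0, 0, 30, 0, 0, 0, 30, 0, 0, 0, 0, 0])

```text
t: 10.52
eef_pos: [0.5443, -0.1789, 0.1085]
eef_rot: [-0.623, -3.074, -0.002]
force: [0.7, -0.3, -0.1]
finger_gap: 0.0852
finger_force: 0.0
```

>>> jog_arm(plan=[0, 0, 25, 0, 0, 0, 15, 0, 0, 0, 10, 0, 0, 0, 0, 0])

```text
t: 11.02
eef_pos: [0.5462, -0.1798, 0.0604]
eef_rot: [-0.624, -3.078, -0.0]
force: [1.0, 0.5, 0.6]
finger_gap: 0.0857
finger_force: 0.0
```

```bash
python3 - <<'E'
from h import *
o,T=tool(); print(o['eef_pos'].round(4),o['joints'].round(3),o['force'].round(1),o['moment'].round(3),intool(T,np.array([.5468,-.1803,.07])))
E
```

```text
[ 0.5462 -0.1798  0.0604] [-0.422  0.653  1.642  0.     0.847 -1.593] [1.  0.5 0.6] [-0.069  0.004  0.049] [-0.7 -0.3 -9.6]
```

>>> jog_arm(plan=[0, 0, 0, 0, 0, 0, 0, 0, 0, 0, 0, 0, 0, 0, 0, 0, 0, 0, 0, 0], claw=1, grip_force=30)

```text
t: 11.65
eef_pos: [0.5469, -0.1798, 0.0613]
eef_rot: [0.624, 3.078, 0.0]
force: [0.8, 3.2, 5.3]
finger_gap: 0.0511
finger_force: 31.6
```

```bash
python3 - <<'E'
from h import *
o,T=tool(); print(o['eef_pos'].round(4),o['force'].round(1),(T[:3,:3].T@o['force']).round(1),o['moment'].round(3),o['finger_gap'])
E
```

```text
[ 0.5469 -0.1798  0.0613] [0.8 3.2 5.3] [ 0.5  3.2 -5.3] [ 0.547 -0.157  0.026] 0.05105682170144158
```

>>> jog_arm(plan=[0, 0.3, 0, 0, 0, 0, 0, 0, 0, 0, 0, 0], grip_force=60)

```text
t: 12.02
eef_pos: [0.5469, -0.1797, 0.0614]
eef_rot: [0.624, 3.078, -0.0]
force: [-0.9, 0.9, 8.4]
finger_gap: 0.0508
finger_force: 60.7
```

>>> jog_arm(plan=[0, 0, 0.1, 0.1, 0, 0, 0.1, 0.1, 0, 0, 0.1, 0.1, 0, 0, 0, 0])

```text
t: 12.52
eef_pos: [0.5469, -0.1798, 0.0612]
eef_rot: [1.079, 2.949, -0.0]
force: [-1.7, 1.1, 9.4]
finger_gap: 0.0502
finger_force: 60.7
```

```bash
cat > st.py <<'E'
from h import *
o,T=tool(); x=T[:3,0]; print('t',o['t'],'xang',np.arctan2(x[1],x[0]).round(3),'turned',((2.7415-np.arctan2(x[1],x[0]))%(2*np.pi)).round(3),o['eef_pos'].round(4),'Ftool',(T[:3,:3].T@o['force']).round(1),'M',o['moment'].round(3),'j6',o['joints'][5].round(3),'tau6',o['effort'][5].round(3),'gap',round(o['finger_gap'],4))
E
python3 st.py
```

```text
t 12.525 xang 2.44 turned 0.301 [ 0.5469 -0.1798  0.0612] Ftool [ 2.  -0.3 -9.5] M [0.115 0.28  0.019] j6 -1.291 tau6 1.591 gap 0.0502
```

>>> jog_arm(plan=[0, 0, 0.1, 0.1, 0, 0, 0.1, 0.1, 0, 0, 0.1, 0.1])

```text
t: 12.9
eef_pos: [0.5469, -0.1798, 0.0609]
eef_rot: [1.51, 2.754, -0.0]
force: [-2.2, 0.4, 10.5]
finger_gap: 0.0504
finger_force: 60.8
```

```bash
python3 st.py; python3 - <<'E'
from h import *
w=grab('wrist'); cv2.imwrite('pics/w5.png',w['color']); 
E
python3 st.py
```

```text
t 12.9 xang 2.139 turned 0.603 [ 0.5469 -0.1798  0.0609] Ftool [  1.5  -1.6 -10.5] M [0.113 0.385 0.12 ] j6 -0.989 tau6 -2.527 gap 0.0504
t 12.95 xang 2.133 turned 0.608 [ 0.5468 -0.1798  0.0609] Ftool [  1.5  -2.5 -10.5] M [0.04  0.344 0.147] j6 -0.983 tau6 -1.981 gap 0.0506
```

View pics/w5.png

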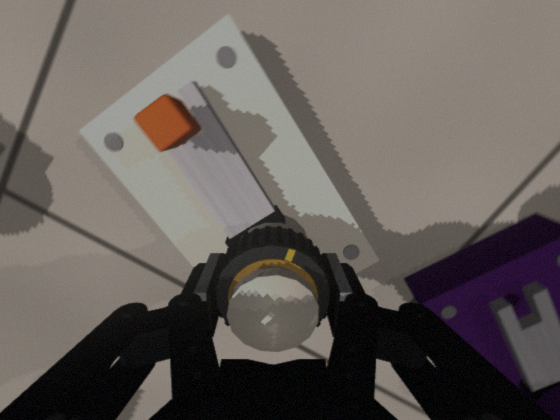

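The picture shows the barrel arm still straight with the pin (167,122) in its notch, and the ring held centrally. Running torque is about 0.13 N m, as expected, so I keep turning.

>>> jog_arm(plan=[0, 0, 0.06, 0.1, 0, 0, 0.06, 0.1, 0, 0, 0.06, 0.1, 0, 0, 0, 0])

```text
t: 13.45
eef_pos: [0.5468, -0.1798, 0.0607]
eef_rot: [1.902, 2.499, 0.0]
force: [-2.5, -0.3, 10.6]
finger_gap: 0.0504
finger_force: 60.8
```

```bash
python3 st.py
```

```text
t 13.45 xang 1.84 turned 0.901 [ 0.5468 -0.1798  0.0607] Ftool [  0.4  -2.4 -10.6] M [-0.067  0.477  0.085] j6 -0.691 tau6 1.591 gap 0.0504
```

>>> jog_arm(plan=[0, 0, 0.05, 0.06, 0, 0, 0.05, 0.06, 0, 0, 0, 0])

```text
t: 13.82
eef_pos: [0.5468, -0.1799, 0.0606]
eef_rot: [2.048, 2.381, 0.0]
force: [-3.1, -0.1, 10.4]
finger_gap: 0.0506
finger_force: 60.8
```

```bash
python3 st.py
```

```text
t 13.825 xang 1.721 turned 1.021 [ 0.5468 -0.1799  0.0606] Ftool [  0.3  -3.  -10.4] M [-0.003  0.482  0.084] j6 -0.571 tau6 0.998 gap 0.0506
```

>>> jog_arm(plan=[0, 0, 0.04, 0.05, 0, 0, 0.04, 0.05, 0, 0, 0.04, 0.05, 0, 0, 0.03, 0.04, 0, 0, 0, 0])

```text
t: 14.45
eef_pos: [0.5467, -0.1799, 0.0604]
eef_rot: [2.264, 2.176, 0.0]
force: [-3.2, 0.7, 10.3]
finger_gap: 0.0505
finger_force: 60.8
```

```bash
python3 st.py
```

```text
t 14.45 xang 1.531 turned 1.21 [ 0.5467 -0.1799  0.0604] Ftool [  0.5  -3.2 -10.3] M [-0.087  0.477  0.143] j6 -0.382 tau6 0.71 gap 0.0505
```

>>> jog_arm(plan=[0, 0, 0.04, 0.05, 0, 0, 0.04, 0.05, 0, 0, 0.04, 0.05, 0, 0, 0.03, 0.03, 0, 0, 0, 0])

```text
t: 15.08
eef_pos: [0.5467, -0.1798, 0.0603]
eef_rot: [2.451, 1.964, 0.0]
force: [-3.9, -0.9, 10.5]
finger_gap: 0.0503
finger_force: 60.8
```

```bash
python3 st.py
```

```text
t 15.075 xang 1.351 turned 1.39 [ 0.5467 -0.1798  0.0603] Ftool [ -1.7  -3.6 -10.5] M [-0.095  0.587  0.15 ] j6 -0.202 tau6 0.567 gap 0.0503
```

>>> jog_arm(plan=[0, 0.2, 0.04, 0.05, 0, 0, 0.04, 0.05, 0, 0, 0.04, 0.05, 0, 0, 0, 0])

```text
t: 15.58
eef_pos: [0.5467, -0.1798, 0.0601]
eef_rot: [2.591, 1.775, -0.0]
force: [-4.6, -0.8, 12.0]
finger_gap: 0.0506
finger_force: 60.9
```

```bash
python3 st.py
```

```text
t 15.575 xang 1.201 turned 1.54 [ 0.5467 -0.1798  0.0601] Ftool [ -2.4  -4.  -12. ] M [-0.078  0.709  0.07 ] j6 -0.051 tau6 0.851 gap 0.0506
```

>>> jog_arm(plan=[-0.2, -0.4, 0.03, 0.05, 0, 0, 0.03, 0.05, 0, 0, 0.03, 0.05, 0, 0, 0, 0])

```text
t: 16.08
eef_pos: [0.5466, -0.1798, 0.06]
eef_rot: [2.717, 1.576, 0.001]
force: [-3.6, 1.1, 10.1]
finger_gap: 0.0504
finger_force: 60.8
```

```bash
python3 st.py
```

```text
t 16.075 xang 1.051 turned 1.69 [ 0.5466 -0.1798  0.06  ] Ftool [ -0.8  -3.7 -10.1] M [0.103 0.325 0.075] j6 0.098 tau6 0.852 gap 0.0504
```

>>> jog_arm(plan=[0, -0.2, 0.04, 0.05, 0, 0, 0.04, 0.05, 0, 0, 0.04, 0.05, 0, 0, 0.03, 0.03, 0, 0, 0, 0])

```text
t: 16.7
eef_pos: [0.5465, -0.1798, 0.0599]
eef_rot: [2.847, 1.326, 0.001]
force: [-2.7, 0.5, 9.8]
finger_gap: 0.0506
finger_force: 60.8
```

```bash
python3 st.py
```

```text
t 16.7 xang 0.871 turned 1.87 [ 0.5465 -0.1798  0.0599] Ftool [-1.4 -2.4 -9.8] M [0.031 0.323 0.113] j6 0.278 tau6 0.568 gap 0.0506
```

>>> jog_arm(plan=[0, 0, 0.04, 0.05, 0, 0, 0.04, 0.05, 0, 0, 0.04, 0.05, 0, 0, 0.02, 0.02, 0, 0, 0, 0])

```text
t: 17.32
eef_pos: [0.5465, -0.1798, 0.0598]
eef_rot: [2.949, 1.079, 0.001]
force: [-1.2, 0.3, 10.2]
finger_gap: 0.0506
finger_force: 60.7
```

```bash
python3 st.py
```

```text
t 17.325 xang 0.702 turned 2.04 [ 0.5465 -0.1798  0.0598] Ftool [ -0.8  -1.  -10.2] M [0.122 0.302 0.072] j6 0.448 tau6 0.426 gap 0.0506
```

>>> jog_arm(plan=[0, 0, 0.04, 0.05, 0, 0, 0.04, 0.05, 0, 0, 0.04, 0.05, 0, 0, 0, 0])

```text
t: 17.82
eef_pos: [0.5465, -0.1798, 0.0597]
eef_rot: [3.022, 0.855, 0.001]
force: [-2.4, 0.6, 10.9]
finger_gap: 0.0505
finger_force: 60.7
```

```bash
python3 st.py
```

```text
t 17.825 xang 0.551 turned 2.19 [ 0.5465 -0.1798  0.0597] Ftool [ -1.7  -1.7 -10.9] M [0.053 0.325 0.137] j6 0.598 tau6 0.922 gap 0.0505
```

>>> jog_arm(plan=[0, 0, 0.03, 0.05, 0, 0, 0.03, 0.05, 0, 0, 0.03, 0.04, 0, 0, 0, 0])

```text
t: 18.32
eef_pos: [0.5464, -0.1798, 0.0596]
eef_rot: [3.074, 0.642, 0.001]
force: [-2.6, 1.1, 11.5]
finger_gap: 0.0503
finger_force: 60.9
```

```bash
python3 st.py
```

```text
t 18.325 xang 0.412 turned 2.33 [ 0.5464 -0.1798  0.0596] Ftool [ -1.9  -2.  -11.5] M [0.078 0.394 0.531] j6 0.738 tau6 1.13 gap 0.0503
```

>>> jog_arm(plan=[0, 0, 0, 0.02, 0, 0, 0, 0.02, 0, 0, 0, 0, 0, 0, 0, 0, 0, 0, 0, 0])

```text
t: 18.95
eef_pos: [0.5464, -0.1797, 0.0597]
eef_rot: [3.086, 0.582, 0.001]
force: [-1.3, 1.2, 11.7]
finger_gap: 0.0504
finger_force: 60.9
```

```bash
python3 st.py
```

```text
t 18.95 xang 0.373 turned 2.369 [ 0.5464 -0.1797  0.0597] Ftool [ -0.8  -1.6 -11.7] M [0.084 0.402 0.552] j6 0.777 tau6 0.62 gap 0.0504
```

>>> jog_arm(plan=[0, 0, 0, 0, 0, 0, 0, 0])

```text
t: 19.2
eef_pos: [0.5464, -0.1797, 0.0596]
eef_rot: [3.086, 0.582, 0.001]
force: [-3.1, 1.0, 10.8]
finger_gap: 0.0504
finger_force: 60.9
```

```bash
python3 st.py
```

```text
t 19.2 xang 0.373 turned 2.369 [ 0.5464 -0.1797  0.0596] Ftool [ -2.6  -2.  -10.8] M [0.104 0.405 0.606] j6 0.777 tau6 0.619 gap 0.0504
```

>>> jog_arm(plan=[0, 0, 0, 0.02, 0, 0, 0, 0, 0, 0, 0, 0, 0, 0, 0, 0])

```text
t: 19.7
eef_pos: [0.5464, -0.1797, 0.0596]
eef_rot: [3.092, 0.551, 0.001]
force: [-2.9, 1.5, 10.9]
finger_gap: 0.0509
finger_force: 60.9
```

```bash
python3 st.py
```

```text
t 19.7 xang 0.353 turned 2.389 [ 0.5464 -0.1797  0.0596] Ftool [ -2.2  -2.4 -10.9] M [0.082 0.354 0.655] j6 0.797 tau6 0.67 gap 0.0509
```

>>> jog_arm(plan=[0, 0, 0, 0, 0, 0, 0, 0, 0, 0, 0, 0, 0, 0, 0, 0], claw=-1)

```text
t: 20.2
eef_pos: [0.5461, -0.1796, 0.0586]
eef_rot: [-3.093, -0.55, 0.0]
force: [-0.8, 1.6, -0.7]
finger_gap: 0.085
finger_force: 0.0
```

>>> jog_arm(plan=[0, 0, -15, 0, 0, 0, -40, 0, 0, 0, -45, 0, 0, 0, -45, 0, 0, 0, 0, 0])

```text
t: 20.82
eef_pos: [0.5478, -0.1803, 0.2081]
eef_rot: [3.089, 0.549, 0.009]
force: [-0.6, -0.4, -0.3]
finger_gap: 0.0856
finger_force: 0.0
```

```bash
python3 st.py; python3 - <<'E'
from h import *
s=grab('scene'); t=grab('top'); a=cv2.resize(s['color'][170:300,150:290],None,fx=2.8,fy=2.8,interpolation=2); b=cv2.resize(t['color'][165:260,295:390],None,fx=3.83,fy=3.83,interpolation=2)
H=min(a.shape[0],b.shape[0]); cv2.imwrite('pics/fin.png',np.hstack([a[:H],b[:H]]))
E
```

```text
t 20.825 xang 0.352 turned 2.39 [ 0.5478 -0.1803  0.2081] Ftool [-0.7  0.2  0.3] M [0.023 0.027 0.004] j6 0.797 tau6 -0.0 gap 0.0856
```

View pics/fin.png

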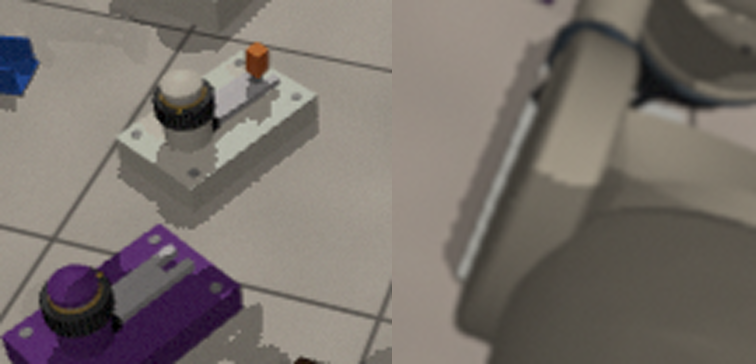

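The pin (258,60) is upright and home, the barrel arm is straight and the ring is down on the neck. The gripper is clear, and the final torque was about 0.65 N m. I hand the job in.

```bash
python3 -c "
from workcell import manip; print(manip.job_done())"
```

```text
the job is handed in; nothing more can be done
None
```

The job is handed in: the stop pin is home through the notch, the lock ring was turned clockwise until snug at about 0.65 N m with the barrel straight, everything is released, and the other things on the sill were not touched; no pass/fail verdict was shown.

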